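Shut the photoreactor hood and start it

TASK

One of the two photoreactors has its hood standing open. With the fingertips, push that hood down by its ledge until it is fully shut, without slamming it or swinging it wide open; then press the start button on that same reactor's console all the way down and let it come back up. Leave the other reactor alone, and leave the vial rack, sample holder and bottle where they stand.

Things in the scene. Friction and masses are not known exactly. Their poses are not given: they have to be found in the camera images.
- reactor_a: white benchtop photoreactor A, fixed, its hood open at the start; stands left or right. Origin: underside; x points from its front (console) to its back (hinge), z up. 150 wide. Chamber block x -40 to 140, 100 high; console in front: flat strip x -165 to -105, 50 high, with the start button, then a screen sloping up to 95 at x -40 (mm)
- hood_a (a joint): angle of hood A, rad: 0 = fully shut against a hard stop, grows as its front swings up, limit 1.3. White shell 165 long, 150 wide, 100 high, about 0.35 kg, hinged along its low rear edge. Stiff hinge: it stays where it is left at any angle, does not fall shut, and must be pushed all the way down (1 to 4 N at the ledge)
- ledge_a (a point): centre of the top face of the solid steel ledge on the front of hood A, moves with it: 34 deep (17 either side of this point), 120 wide, 16 thick, level when shut. At hood angle q it is at hinge + (-184 cos q + 45 sin q, 0, 184 sin q + 45 cos q) mm in reactor axes. When shut the front face behind it rises 27 above it, the arched roof 55 (80 further back)
- hinge_a (a point): hinge of hood A: middle of the hinge line, 130 mm behind the reactor's origin and 103 mm above the bench; the line runs along the reactor's y
- start_a (a joint): start button A travel, m: 0 = up, 0.006 = fully down; springs back; fully down takes 5 N
- start_a_top (a point): middle of the top face of start button A: grey round button, 28 mm across, in a black housing, pressed straight down; 135 mm in front of the reactor's origin
- reactor_b: white benchtop photoreactor B, fixed, its hood shut; to be left alone. Origin: underside; x points from its front (console) to its back (hinge), z up. 150 wide. Chamber block x -40 to 140, 100 high; console in front: flat strip x -165 to -105, 50 high, with the start button, then a screen sloping up to 95 at x -40 (mm)
- hood_b (a joint): angle of hood B, rad: 0 = fully shut against a hard stop, grows as its front swings up, limit 1.3. White shell 165 long, 150 wide, 100 high, about 0.35 kg, hinged along its low rear edge. Stiff hinge: it stays where it is left at any angle, does not fall shut, and must be pushed all the way down (1 to 4 N at the ledge)
- start_b (a joint): start button B travel, m: 0 = up, 0.006 = fully down; springs back; fully down takes 5 N
- rack: loose vial rack, 60 x 130 x 30 mm white block with green-capped vials up to 79 mm high, long side along its y; origin at centre of underside; bystander
- holder: loose white round sample holder, 62 mm across, 70 high; origin at centre of underside; bystander
- bottle: loose brown bottle, 60 mm across, 100 high; origin at centre of underside; bystander

How it is judged:
By the outcome, as a careful person would: the job done as asked, in the order asked, and still so for the second after the job is handed in, with the robot touching nothing.
It also fails if it takes over 48 s, if anything falls off the work surface, if the arm or the gripper's body presses on something with over 40 N, if the wrist force passes 120 N, or if a joint passes its speed limit or range.

ROBOT

A 7-joint arm with a two-finger parallel gripper is mounted at the origin on the work surface. World frame = base frame: x ahead of the robot, y to its left, z up, the work surface at z = 0. Lengths are in m, angles in rad, forces in N, time in s.
With the tool pointing down it reaches from about 0.4 to 0.9 m from the base axis. Payload 5.5 kg.
Tool frame: the origin (TCP) lies at the centre of the arm's flange, where the gripper is bolted on; the fingertips stand 178 mm ahead of it and the grasp point (between the pads) lies 159 mm ahead of it; z points along the fingers, y is the line along which they close (so a half turn about z gives the same grasp; the last joint's range is limited). The gripper opens to 92 mm and grips with 3 to 60 N. Pads are 19 mm wide; open, the fingers measure 130 mm over their backs; the gripper's body (75 mm by 190 mm) begins 47 mm behind the grasp point.
Start: joints at [1.579, 0.501, -0.427, 1.55, 0.221, 1.138, -0.21], TCP at [0.164, -0.629, 0.405] pointing down, gripper open.
Joint ranges: [-2.88, 2.88], [-0.31, 2.03], [-1.54, 1.56], [0.2, 2.42], [-1.41, 4.55], [0.19, 2.02], [-2.57, 2.57]. Speed limits (rad/s): [2.57, 2.57, 3.14, 3.14, 3.14, 3.14, 3.14].

INTERFACE

Orientations are given as [roll, pitch, yaw] about the fixed x, y, z axes, in that order (R = Rz(yaw) Ry(pitch) Rx(roll)).
In Python, from workcell import * gives the robot as it stands.
- The arm moves only by the tool apply_moves, never from a script. Its argument "rows" is a list of rows, each an object with "linear": the shift along the tool's x, y, z in m, a list of three; "twist": the turn, a rotation vector about the tool's x, y, z in degrees, a list of three; "jaw": the opening, from 0 (shut) to 1 (fully open). A call has 1 to 5 rows; each row is the pose to reach, as a shift and turn from the pose commanded when the call began, along the tool's axes at that moment; what a row does not reach only later rows make up. A row lasts 1/12 s, in which the tool goes at most 41.7 mm and 7.16 degrees, less where a joint would pass 70% of its speed; a pose out of reach is approached as far as the arm can. A call with a gripper value outside its range is refused whole. The fingers move at their own pace and stop on an object; the grip force is fixed at half the most. Time passes only in rows, so rows that repeat a pose let the fingers close. It gives the time, the measured TCP pose, the force, the opening and the grip force at its end, in the units of the state.
- state(): the state, without advancing time (a new reading comes with each control period).
- capture(name): name is "scene" or "side" or "wrist"; returns a dict with "pixels" (420x560x3 uint8, red, green, blue), "depth" (420x560 float32, m along the optical axis (not along the pixel's ray), 0 where there is no reading), "mtx" (3x3 intrinsics, pixels), "D" ([k1, k2, p1, p2, k3] as OpenCV has them; the pictures are not rectified), "R" (3x3) and "t" (3): a world point X has camera coordinates R X + t; the wrist camera has in their place "T_tool_cam" (4x4, takes a point from camera to tool coordinates, whose origin is the TCP and whose axes are the flange's). Camera axes: x right, y down, z forward; pixel columns grow to the right and rows downward; lengths in m; the calibration is good to about 2 mm. A picture is of the moment at which its call begins: read the wrist's pose just before it.
- job_done(): hands the job in; it is judged then, once.
The state is a dict: "time_s": time; "joints": joint angles; "qvel": joint speeds; "tau": joint torques, N m; "eef_pos": TCP position; "orientation": TCP orientation; "contact_force": force on the tool from outside, world axes, zero at the start; "ft_torque": the same for the moment, N m; "gripper_width": finger opening in m; "grip_force": force on a finger pad.
Only numpy, scipy, OpenCV 4.12 (cv2) and the standard library are available. Lean on these libraries where they do the work, as an engineer would, in place of code of your own. Each camera call takes 0.05 s, during which the arm holds its last target. There are 200 camera calls.

## Working session

There is one attempt and no reset: what is moved stays moved. The work goes in short steps, Python scripts to look and compute and a tool call to move; the robot and the scene stay as the last step left them, time stands still between calls to the robot, and variables do not carry over. Pictures are saved under pics/ and viewed, at most 10 in all, crops included, and the job is handed in when it is done.

Besides the shell and the picture viewer there is one more tool, called after "Call:" as name(argument=value, ...), one argument or row to a line, values as JSON. apply_moves: Moves the arm, as the interface text tells. Its arguments: {"type":"object","properties":{"rows":{"type":"array","items":{"type":"object","properties":{"linear":{"type":"array","items":{"type":"number"}},"twist":{"type":"array","items":{"type":"number"}},"jaw":{"type":"number"}}}}},"required":["rows"]}

```bash
mkdir -p pics; ls
python3 - <<'E'
from workcell import *
import cv2,numpy as np,pickle
s=state();print(s)
o=[]
for n in("scene","side"):
    c=capture(n);pickle.dump(c,open(n+".pkl","wb"));cv2.imwrite(f"pics/{n}0.png",c["pixels"][:,:,::-1]);print(n,c["mtx"],c["D"],c["R"],c["t"])
E
```

```text
pics
{'time_s': 0.0, 'joints': array([ 1.5791982 ,  0.50185605, -0.42675738,  1.55146324,  0.22082727,
        1.13828799, -0.21028214]), 'qvel': array([ 1.76622409e-03, -6.00751436e-04,  1.06238302e-03,  1.22484431e-04,
        1.34951217e-05, -4.25877026e-04, -5.72756253e-04]), 'tau': array([-5.92810920e-04, -5.66603243e+01, -5.81632733e+00, -2.79116213e+01,
       -6.85556838e-02,  3.07086669e-02,  1.81645678e-04]), 'eef_pos': array([ 0.16366713, -0.62868809,  0.40366438]), 'orientation': array([-3.13963737e+00, -2.93922230e-05,  2.54855242e-01]), 'contact_force': array([0.38000672, 0.84054438, 0.87134852]), 'ft_torque': array([-0.00669566, -0.02626586, -0.04528316]), 'grip_force': 0.0, 'gripper_width': 0.09184492266129685}
scene [[542.31962264   0.         279.77485145]
 [  0.         542.31962264 218.86881989]
 [  0.           0.           1.        ]] [-0.18121093  0.          0.          0.          0.        ] [[ 0.99755958 -0.06916179  0.0095668 ]
 [-0.06248532 -0.94547557 -0.31964282]
 [ 0.03115225  0.31826497 -0.94748981]] [-0.57507174  0.07609034  1.68707954]
side [[393.07679849   0.         281.33885677]
 [  0.         393.07679849 207.46212582]
 [  0.           0.           1.        ]] [-0.09577791  0.          0.          0.          0.        ] [[ 0.35469752  0.93495255 -0.00730705]
 [ 0.83447262 -0.32008361 -0.44855537]
 [-0.42171686  0.15300395 -0.89372517]] [-0.19844206 -0.41662388  1.42443097]
```

View pics/scene0.png

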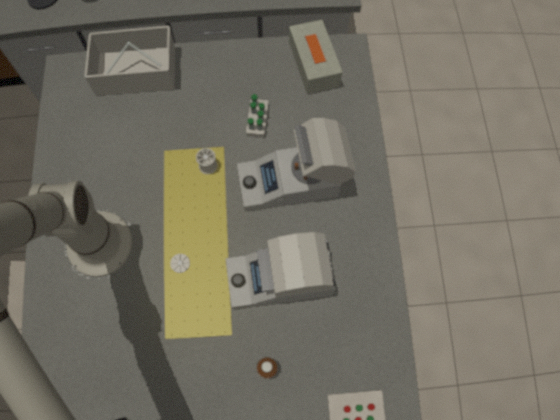

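View pics/side0.png

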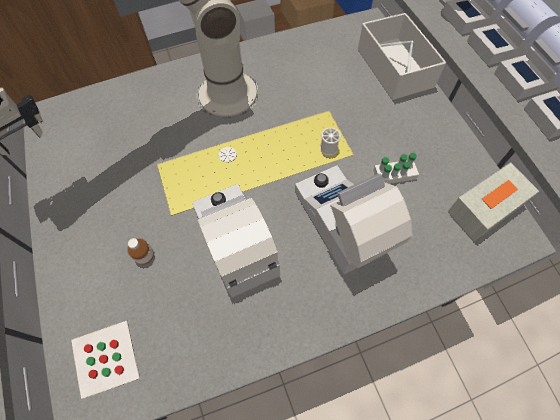

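The scene view shows the open reactor (A) on the left of the robot, with its button at about (249,182), and the shut one (B) with its button at about (238,281). The side view has A's button at (321,180). The holder is at scene (205,158) and the rack at (258,115), both near A.

```bash
cat > h.py <<'E'
import numpy as np,cv2,pickle
def cloud(c,R=None,t=None):
    R=c["R"] if R is None else R; t=c["t"] if t is None else t
    v,u=np.mgrid[0:420,0:560]
    p=cv2.undistortPoints(np.stack([u,v],-1).reshape(-1,1,2).astype(float),c["mtx"],c["D"]).reshape(-1,2)
    d=c["depth"].reshape(-1,1).astype(float)
    X=(np.hstack([p,np.ones((len(p),1))])*d-t)@R
    X[d[:,0]==0]=np.nan
    return X.reshape(420,560,3)
E
python3 - <<'E'
from h import *
for n,(bu,bv) in(("scene",(249,182)),("side",(321,180))):
    c=pickle.load(open(n+".pkl","rb"));X=cloud(c);P=c["pixels"].astype(int)
    # black housing
    m=(P.max(-1)<75);m[:bv-15]=0;m[bv+16:]=0;m[:,:bu-15]=0;m[:,bu+16:]=0
    q=X[m];print(n,"button px",np.argwhere(m).mean(0)[::-1],m.sum(),np.nanmedian(q,0),np.nanmax(q[:,2]))
    b=np.nanmedian(q,0)
    z=X[...,2];r=np.hypot(X[...,0]-b[0],X[...,1]-b[1])
    k=(z>.035)&(z<.4)&(r<.4)
    k=cv2.morphologyEx(k.astype(np.uint8),cv2.MORPH_OPEN,np.ones((3,3)))
    _,lab=cv2.connectedComponents(k); k=lab==lab[bv,bu]
    Q=X[k]; rect=cv2.minAreaRect(Q[:,:2].astype(np.float32));print(rect,cv2.boxPoints(rect).round(3).tolist(),"zmax",Q[:,2].max())
    # other things
    for i in range(1,lab.max()+1):
        S=X[lab==i]
        if len(S)>40: print(i,len(S),S.mean(0).round(3),S.min(0).round(3),S.max(0).round(3))
E
```

```text
scene button px [250.52631579 183.33333333] 57 [0.49565597 0.14059993 0.06226049] 0.07472115445132807
((0.6265470385551453, 0.16569551825523376), (0.3364320695400238, 0.15672387182712555), 6.008739471435547) [[0.45100000500679016, 0.22599999606609344], [0.46700000762939453, 0.07000000029802322], [0.8019999861717224, 0.10499999672174454], [0.7860000133514404, 0.26100000739097595]] zmax 0.2829974591264538
1 101 [0.518 0.427 0.068] [0.507 0.404 0.036] [0.528 0.457 0.089]
2 176 [0.537 0.378 0.071] [0.522 0.339 0.036] [0.552 0.424 0.088]
3 70 [0.504 0.354 0.066] [0.494 0.346 0.036] [0.514 0.368 0.087]
4 6610 [0.642 0.15  0.155] [0.454 0.074 0.035] [0.8   0.259 0.283]
5 169 [0.353 0.254 0.064] [0.326 0.229 0.037] [0.387 0.273 0.076]
6 83 [0.363 0.219 0.055] [0.335 0.211 0.037] [0.386 0.241 0.079]
7 5932 [ 0.564 -0.158  0.142] [ 0.405 -0.238  0.035] [ 0.719 -0.062  0.213]
side button px [321.64761905 183.27619048] 105 [0.5022351  0.14734407 0.06384941] 0.08476123038308941
((0.616633415222168, 0.2803579866886139), (0.3365868926048279, 0.37628424167633057), 5.574334621429443) [[0.4309999942779541, 0.45100000500679016], [0.46700000762939453, 0.07699999958276749], [0.8019999861717224, 0.10899999737739563], [0.765999972820282, 0.48399999737739563]] zmax 0.28059461349362963
1 291 [0.358 0.246 0.062] [0.326 0.216 0.035] [0.388 0.278 0.077]
2 7959 [0.67  0.169 0.179] [0.455 0.078 0.035] [0.801 0.46  0.281]
3 5650 [ 0.617 -0.142  0.159] [ 0.407 -0.232  0.035] [ 0.721 -0.062  0.209]
```

Run:
```python
from h import *
a=np.deg2rad(6);O=np.array([.623,.165,0]);A=np.array([[np.cos(a),np.sin(a),0],[-np.sin(a),np.cos(a),0],[0,0,1]])
im=np.full((600,800,3),255,np.uint8)
for n,col in(("scene",(255,0,0)),("side",(0,0,255))):
    c=pickle.load(open(n+".pkl","rb"));X=(cloud(c)-O)@A.T
    q=X[(abs(X[...,1])<.05)&(X[...,2]>.02)&(abs(X[...,0])<.25)&(X[...,2]<.4)]
    for x,y,z in q:
        cv2.circle(im,(int(400+x*1600),int(580-z*1600)),1,col,-1)
for x in range(-200,250,50): cv2.line(im,(400+int(x*1.6),580),(400+int(x*1.6),570),0,1);
for z in range(0,350,50): cv2.line(im,(0,580-int(z*1.6)),(15,580-int(z*1.6)),0,1)
for q in (.6,.8,1.0,1.2):
    L=np.array([130-184*np.cos(q)+45*np.sin(q),103+184*np.sin(q)+45*np.cos(q)])
    cv2.circle(im,(int(400+L[0]*1.6),int(580-L[1]*1.6)),4,(0,160,0),1); print(q,L)
cv2.imwrite("pics/prof.png",im)
```

```text
0.6 [  3.54715816 244.03431778]
0.8 [ 34.08698957 266.34532265]
1.0 [ 68.45057004 282.14426497]
1.2 [105.26793204 290.80129077]
```

View pics/prof.png

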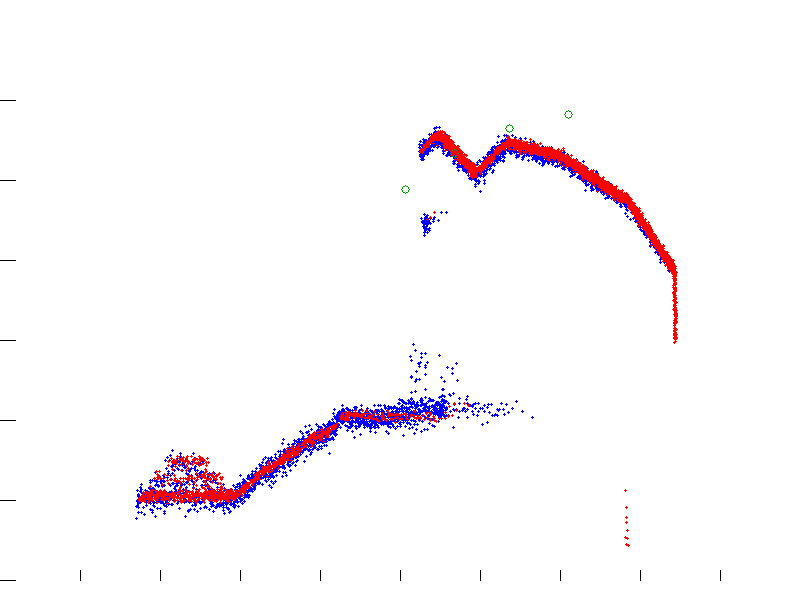

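The profile view puts the ledge top at about x 36, z 267 mm in reactor axes, so q ≈ 0.8. The button top is at x ≈ -133, z ≈ 75. I'll start the approach with the jaw shut.

Call:
apply_moves(
  rows=[
    {"linear": [0.174, -0.078, -0.06], "twist": [0, 0, 0], "jaw": 0},
    {"linear": [0.174, -0.078, -0.06], "twist": [0, 0, 0], "jaw": 0},
    {"linear": [0.174, -0.078, -0.06], "twist": [0, 0, 0], "jaw": 0},
    {"linear": [0.174, -0.078, -0.06], "twist": [0, 0, 0], "jaw": 0},
    {"linear": [0.174, -0.078, -0.06], "twist": [0, 0, 0], "jaw": 0},
  ],
)

```text
time_s: 0.52
eef_pos: [0.3152, -0.5071, 0.4655]
orientation: [-3.141, -0.001, 0.257]
contact_force: [1.3, -0.0, -0.9]
gripper_width: 0.0632
grip_force: 0.0
```

Call:
apply_moves(
  rows=[
    {"linear": [0.16, -0.1, -0.06], "twist": [0, 0, 0], "jaw": 0},
    {"linear": [0.16, -0.1, -0.06], "twist": [0, 0, 0], "jaw": 0},
    {"linear": [0.16, -0.1, -0.06], "twist": [0, 0, 0], "jaw": 0},
    {"linear": [0.16, -0.1, -0.06], "twist": [0, 0, 0], "jaw": 0},
    {"linear": [0.16, -0.1, -0.06], "twist": [0, 0, 0], "jaw": 0},
  ],
)

```text
time_s: 0.93
eef_pos: [0.4445, -0.3691, 0.5258]
orientation: [-3.142, -0.001, 0.258]
contact_force: [1.0, 0.3, -0.5]
gripper_width: 0.0295
grip_force: 0.0
```

```bash
cat > d.py <<'E'
from workcell import *
import numpy as np,sys
from scipy.spatial.transform import Rotation as Ro
def delta(tgt,yaw=None):
    s=state();R=Ro.from_euler("xyz",s["orientation"])
    print("t",s["time_s"],"pos",s["eef_pos"].round(4),"rpy",s["orientation"].round(3),"F",s["contact_force"].round(1),"j",s["joints"].round(2))
    for p in np.atleast_2d(tgt): print(p.round(4),"lin",R.inv().apply(p-s["eef_pos"]).round(4))
    if yaw is not None: print("twist",np.degrees((R.inv()*Ro.from_euler("xyz",[np.pi,0,yaw])).as_rotvec()).round(2))
if __name__=="__main__": delta([float(v) for v in sys.argv[1:4]],float(sys.argv[4]))
E
python3 d.py .655 .168 .52 .105
```

```text
t 0.9333 pos [ 0.4445 -0.3691  0.5258] rpy [-3.142e+00 -1.000e-03  2.580e-01] F [ 1.   0.3 -0.5] j [ 1.12  0.3  -0.6   1.58  0.17  1.32 -0.81]
[0.655 0.168 0.52 ] lin [ 0.3406 -0.4656  0.0063]
twist [-0.01 -0.08  8.77]
```

Call:
apply_moves(
  rows=[
    {"linear": [0.114, -0.155, 0], "twist": [0, 0, 0], "jaw": 0},
    {"linear": [0.114, -0.155, 0], "twist": [0, 0, 0], "jaw": 0},
    {"linear": [0.114, -0.155, 0], "twist": [0, 0, 0], "jaw": 0},
    {"linear": [0.114, -0.155, 0], "twist": [0, 0, 0], "jaw": 0},
    {"linear": [0.114, -0.155, 0], "twist": [0, 0, 0], "jaw": 0},
  ],
)

```text
time_s: 1.35
eef_pos: [0.5145, -0.1886, 0.5248]
orientation: [-3.14, -0.001, 0.26]
contact_force: [0.8, -0.3, -0.8]
gripper_width: 0.0008
grip_force: 0.0
```

Call:
apply_moves(
  rows=[
    {"linear": [0.114, -0.155, 0], "twist": [0, 0, 0], "jaw": 0},
    {"linear": [0.114, -0.155, 0], "twist": [0, 0, 0], "jaw": 0},
    {"linear": [0.114, -0.155, 0], "twist": [0, 0, 0], "jaw": 0},
    {"linear": [0.114, -0.155, 0], "twist": [0, 0, 0], "jaw": 0},
    {"linear": [0.114, -0.155, 0], "twist": [0, 0, 0], "jaw": 0},
  ],
)

```text
time_s: 1.77
eef_pos: [0.5851, -0.0101, 0.5247]
orientation: [-3.14, -0.001, 0.259]
contact_force: [0.0, 1.0, 0.5]
gripper_width: 0.0002
grip_force: 0.0
```

```bash
python3 d.py .655 .168 .52 .105
```

```text
t 1.7667 pos [ 0.5851 -0.0101  0.5247] rpy [-3.14e+00 -1.00e-03  2.59e-01] F [0.  1.  0.5] j [ 0.57  0.35 -0.77  1.56  0.25  1.34 -1.55]
[0.655 0.168 0.52 ] lin [ 0.1133 -0.1542  0.0051]
twist [-0.12 -0.04  8.85]
```

Call:
apply_moves(
  rows=[
    {"linear": [0.113, -0.154, 0.005], "twist": [0, 0, 8.8], "jaw": 0},
    {"linear": [0.113, -0.154, 0.005], "twist": [0, 0, 8.8], "jaw": 0},
    {"linear": [0.113, -0.154, 0.005], "twist": [0, 0, 8.8], "jaw": 0},
    {"linear": [0.113, -0.154, 0.005], "twist": [0, 0, 8.8], "jaw": 0},
    {"linear": [0.113, -0.154, 0.005], "twist": [0, 0, 8.8], "jaw": 0},
  ],
)

```text
time_s: 2.18
eef_pos: [0.6552, 0.1669, 0.5188]
orientation: [-3.139, 0.001, 0.105]
contact_force: [-0.2, 0.4, 0.1]
gripper_width: 0.0007
grip_force: 0.0
```

Call:
apply_moves(
  rows=[
    {"linear": [0, 0, 0], "twist": [0, 0, 0], "jaw": 0},
    {"linear": [0, 0, 0], "twist": [0, 0, 0], "jaw": 0},
  ],
)

```text
time_s: 2.35
eef_pos: [0.6548, 0.1651, 0.5185]
orientation: [-3.14, 0.002, 0.106]
contact_force: [-0.0, -0.6, 0.4]
gripper_width: 0.0002
grip_force: 0.0
```

Run:
```python
from d import *
from h import *
delta([.661,.169,.46],.105)
s=state();R=Ro.from_euler("xyz",s["orientation"]).as_matrix()
c=capture("wrist");cv2.imwrite("pics/w1.png",c["pixels"][:,:,::-1])
T=c["T_tool_cam"];Rw=R@T[:3,:3];tw=R@T[:3,3]+s["eef_pos"];print(T.round(3))
X=cloud(c,Rw.T,-Rw.T@tw)
a=np.deg2rad(6);O=np.array([.623,.165,0]);A=np.array([[np.cos(a),np.sin(a),0],[-np.sin(a),np.cos(a),0],[0,0,1]])
X=(X-O)@A.T
pickle.dump((c,X),open("w1.pkl","wb"))
im=np.full((600,800,3),255,np.uint8)
k=(abs(X[...,1])<.05)&(X[...,2]>.02)&(abs(X[...,0])<.25)&(X[...,2]<.36)
for x,y,z in X[k]: cv2.circle(im,(int(400+x*1600),int(580-z*1600)),1,(0,0,0),-1)
for q in (.7,.8,.9):
    for s_ in(-17,17):
        L=np.array([130+(-184+s_)*np.cos(q)+45*np.sin(q),103+(184-s_)*np.sin(q)+45*np.cos(q)]); cv2.circle(im,(int(400+L[0]*1.6),int(580-L[1]*1.6)),4,(0,0,255) if q==.8 else (0,160,0),1)
cv2.imwrite("pics/w1p.png",np.hstack([im[:,100:600],cv2.resize(c["pixels"][:,:,::-1],(300,225)) if 0 else np.zeros((600,0,3),np.uint8)]))
```

```text
t 2.35 pos [0.6548 0.1651 0.5185] rpy [-3.14e+00  2.00e-03  1.06e-01] F [-0.  -0.6  0.4] j [ 0.19  0.54 -0.74  1.33  0.35  1.42 -2.  ]
[0.661 0.169 0.46 ] lin [ 0.0067 -0.0032  0.0585]
twist [-0.06  0.12  0.04]
[[ 0.001 -0.967 -0.253  0.067]
 [ 1.     0.001  0.     0.   ]
 [ 0.    -0.253  0.967  0.02 ]
 [ 0.     0.     0.     1.   ]]
```

View pics/w1.png

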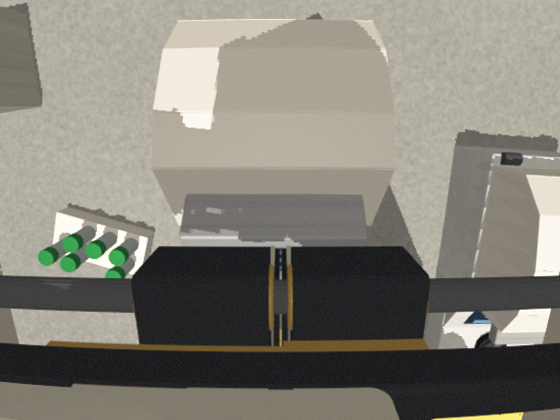

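View pics/w1p.png

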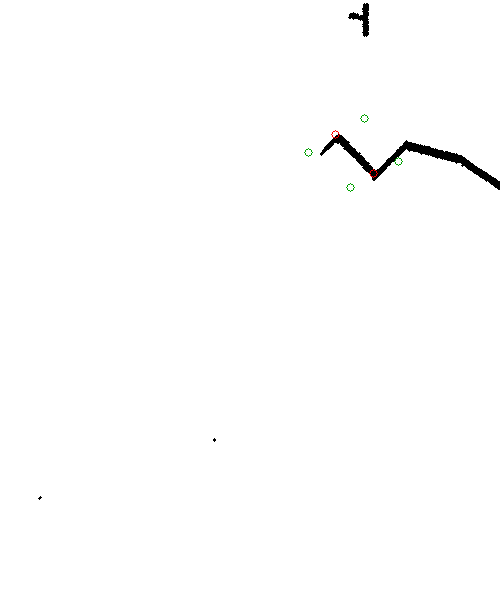

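The wrist view shows the ledge at px (182–366, 195–240), centred on the fingers, with the tip above it. The profile matches q = 0.8. Next I compute the closing arc.

Run:
```python
import numpy as np
f=lambda q:np.array([130-192*np.cos(q)+45*np.sin(q),103+192*np.sin(q)+45*np.cos(q)])
qs=[.8,.65,.5,.35,.2,.1,.05,0,-.03]
for i in range(len(qs)):
    p=f(qs[i]); x=p[0]+10.5; print(qs[i],"TCP",(.623+x*.9945e-3).round(4),(.165+x*.1045e-3).round(4),(.178+p[1]/1e3).round(4), "d mm dx,dz:",(np.array([f(q) for q in np.linspace(qs[i],qs[min(i+1,8)],6)[1:]])-p).round(1).tolist())
```

```text
0.8 TCP 0.6618 0.1691 0.4501 d mm dx,dz: [[-5.0, -3.1], [-10.0, -6.4], [-14.8, -9.8], [-19.5, -13.4], [-24.1, -17.1]]
0.65 TCP 0.6378 0.1666 0.433 d mm dx,dz: [[-4.5, -3.8], [-8.9, -7.8], [-13.2, -11.9], [-17.3, -16.1], [-21.3, -20.5]]
0.5 TCP 0.6166 0.1643 0.4125 d mm dx,dz: [[-3.9, -4.5], [-7.6, -9.0], [-11.2, -13.7], [-14.7, -18.5], [-18.0, -23.4]]
0.35 TCP 0.5987 0.1624 0.3891 d mm dx,dz: [[-3.2, -5.0], [-6.2, -10.1], [-9.0, -15.3], [-11.8, -20.5], [-14.3, -25.9]]
0.2 TCP 0.5845 0.161 0.3632 d mm dx,dz: [[-1.6, -3.6], [-3.1, -7.2], [-4.6, -10.9], [-6.0, -14.6], [-7.3, -18.3]]
0.1 TCP 0.5772 0.1602 0.3449 d mm dx,dz: [[-0.6, -1.9], [-1.2, -3.7], [-1.8, -5.6], [-2.4, -7.5], [-3.0, -9.4]]
0.05 TCP 0.5743 0.1599 0.3355 d mm dx,dz: [[-0.5, -1.9], [-1.1, -3.8], [-1.6, -5.7], [-2.0, -7.6], [-2.5, -9.5]]
0 TCP 0.5718 0.1596 0.326 d mm dx,dz: [[-0.3, -1.2], [-0.5, -2.3], [-0.8, -3.5], [-1.0, -4.6], [-1.3, -5.8]]
-0.03 TCP 0.5705 0.1595 0.3202 d mm dx,dz: [[0.0, 0.0], [0.0, 0.0], [0.0, 0.0], [0.0, 0.0], [0.0, 0.0]]
```

Call:
apply_moves(
  rows=[
    {"linear": [0.007, -0.003, 0.015], "twist": [0, 0, 0], "jaw": 0},
    {"linear": [0.007, -0.003, 0.03], "twist": [0, 0, 0], "jaw": 0},
    {"linear": [0.007, -0.003, 0.045], "twist": [0, 0, 0], "jaw": 0},
    {"linear": [0.007, -0.003, 0.058], "twist": [0, 0, 0], "jaw": 0},
    {"linear": [0.007, -0.003, 0.058], "twist": [0, 0, 0], "jaw": 0},
  ],
)

```text
time_s: 2.82
eef_pos: [0.6616, 0.1636, 0.4575]
orientation: [3.14, 0.006, 0.099]
contact_force: [-0.2, -0.2, -0.5]
gripper_width: 0.0003
grip_force: 0.0
```

```bash
python3 d.py .662 .169 .45 .105
```

```text
t 2.8167 pos [0.6616 0.1636 0.4575] rpy [3.14  0.006 0.099] F [-0.2 -0.2 -0.5] j [ 0.18  0.58 -0.72  1.39  0.39  1.32 -2.03]
[0.662 0.169 0.45 ] lin [ 0.001  -0.0054  0.0075]
twist [ 0.12  0.32 -0.36]
```

Call:
apply_moves(
  rows=[
    {"linear": [0, -0.003, 0.003], "twist": [0, 0, 0], "jaw": 0},
    {"linear": [0, -0.003, 0.006], "twist": [0, 0, 0], "jaw": 0},
    {"linear": [0, -0.003, 0.008], "twist": [0, 0, 0], "jaw": 0},
  ],
)

```text
time_s: 3.07
eef_pos: [0.6617, 0.1693, 0.4544]
orientation: [-3.141, -0.001, 0.101]
contact_force: [-0.2, 0.2, 0.2]
gripper_width: 0.0005
grip_force: 0.0
```

Call:
apply_moves(
  rows=[
    {"linear": [-0.005, 0, 0.003], "twist": [0, 0, 0], "jaw": 0},
    {"linear": [-0.01, 0, 0.0065], "twist": [0, 0, 0], "jaw": 0},
    {"linear": [-0.015, 0, 0.01], "twist": [0, 0, 0], "jaw": 0},
    {"linear": [-0.0195, 0, 0.0135], "twist": [0, 0, 0], "jaw": 0},
    {"linear": [-0.024, 0, 0.017], "twist": [0, 0, 0], "jaw": 0},
  ],
)

```text
time_s: 3.48
eef_pos: [0.6372, 0.1667, 0.4368]
orientation: [3.142, -0.001, 0.101]
contact_force: [2.6, 0.3, 0.2]
gripper_width: 0.0002
grip_force: 0.9
```

```bash
python3 d.py .6378 .1666 .433 .105
```

```text
t 3.4833 pos [0.6372 0.1667 0.4368] rpy [ 3.142e+00 -1.000e-03  1.010e-01] F [2.6 0.3 0.2] j [ 0.2   0.56 -0.73  1.48  0.38  1.25 -2.05]
[0.6378 0.1666 0.433 ] lin [0.0006 0.0001 0.0038]
twist [ 0.   -0.05 -0.21]
```

Call:
apply_moves(
  rows=[
    {"linear": [-0.0045, 0, 0.0045], "twist": [0, 0, 0], "jaw": 0},
    {"linear": [-0.009, 0, 0.0095], "twist": [0, 0, 0], "jaw": 0},
    {"linear": [-0.013, 0, 0.0145], "twist": [0, 0, 0], "jaw": 0},
    {"linear": [-0.017, 0, 0.0195], "twist": [0, 0, 0], "jaw": 0},
    {"linear": [-0.021, 0, 0.024], "twist": [0, 0, 0], "jaw": 0},
  ],
)

```text
time_s: 3.9
eef_pos: [0.6161, 0.1646, 0.4121]
orientation: [3.142, 0.001, 0.101]
contact_force: [-1.3, 0.5, 2.1]
gripper_width: 0.0007
grip_force: 1.1
```

Run:
```python
from d import *
from h import *
delta([.6166,.1643,.4125],.105)
c=capture("side");X=cloud(c)
cv2.imwrite("pics/s2.png",cv2.resize(c["pixels"][110:300,250:450,::-1],None,fx=3,fy=3))
```

```text
t 3.9 pos [0.6161 0.1646 0.4121] rpy [3.142e+00 1.000e-03 1.010e-01] F [-1.3  0.5  2.1] j [ 0.21  0.54 -0.73  1.57  0.38  1.18 -2.07]
[0.6166 0.1643 0.4125] lin [ 0.0005  0.0003 -0.0004]
twist [ 0.    0.04 -0.21]
```

View pics/s2.png

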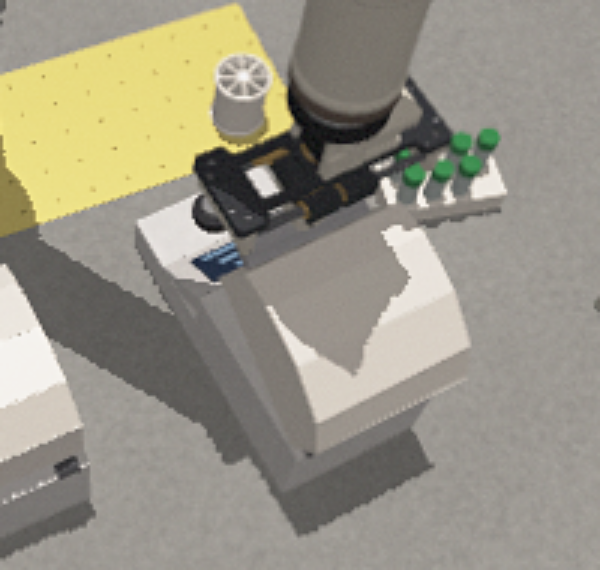

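The picture shows the hood well down, with the fingertips on the ledge at about px (330,200). I'll continue along the arc.

Call:
apply_moves(
  rows=[
    {"linear": [-0.004, 0, 0.0045], "twist": [0, 0, 0], "jaw": 0},
    {"linear": [-0.0075, 0, 0.009], "twist": [0, 0, 0], "jaw": 0},
    {"linear": [-0.011, 0, 0.0135], "twist": [0, 0, 0], "jaw": 0},
    {"linear": [-0.0145, 0, 0.0185], "twist": [0, 0, 0], "jaw": 0},
    {"linear": [-0.018, 0, 0.0235], "twist": [0, 0, 0], "jaw": 0},
  ],
)

```text
time_s: 4.37
eef_pos: [0.5985, 0.1627, 0.3887]
orientation: [-3.142, 0.0, 0.101]
contact_force: [0.5, -0.8, 2.2]
gripper_width: 0.0006
grip_force: 0.9
```

Call:
apply_moves(
  rows=[
    {"linear": [-0.003, 0, 0.005], "twist": [0, 0, 0], "jaw": 0},
    {"linear": [-0.006, 0, 0.01], "twist": [0, 0, 0], "jaw": 0},
    {"linear": [-0.009, 0, 0.0155], "twist": [0, 0, 0], "jaw": 0},
    {"linear": [-0.0115, 0, 0.0205], "twist": [0, 0, 0], "jaw": 0},
    {"linear": [-0.014, 0, 0.026], "twist": [0, 0, 0], "jaw": 0},
  ],
)

```text
time_s: 4.78
eef_pos: [0.5847, 0.1613, 0.3627]
orientation: [3.142, 0.0, 0.101]
contact_force: [-0.2, 0.3, 2.0]
gripper_width: 0.0005
grip_force: 0.9
```

```bash
python3 d.py .5845 .161 .3632 .105
```

```text
t 4.7833 pos [0.5847 0.1613 0.3627] rpy [3.142 0.    0.101] F [-0.2  0.3  2. ] j [ 0.22  0.54 -0.73  1.7   0.4   1.06 -2.1 ]
[0.5845 0.161  0.3632] lin [-0.0002  0.0003 -0.0005]
twist [ 0.    0.01 -0.21]
```

Tracking well, so I'll slow down for the last part.

Call:
apply_moves(
  rows=[
    {"linear": [-0.0015, 0, 0.0035], "twist": [0, 0, 0], "jaw": 0},
    {"linear": [-0.003, 0, 0.007], "twist": [0, 0, 0], "jaw": 0},
    {"linear": [-0.0045, 0, 0.0105], "twist": [0, 0, 0], "jaw": 0},
    {"linear": [-0.006, 0, 0.0145], "twist": [0, 0, 0], "jaw": 0},
    {"linear": [-0.0075, 0, 0.018], "twist": [0, 0, 0], "jaw": 0},
  ],
)

```text
time_s: 5.2
eef_pos: [0.5775, 0.1605, 0.3449]
orientation: [-3.142, -0.0, 0.101]
contact_force: [-0.6, 0.9, 2.0]
gripper_width: 0.0003
grip_force: 0.7
```

Call:
apply_moves(
  rows=[
    {"linear": [-0.0005, 0, 0.002], "twist": [0, 0, 0], "jaw": 0},
    {"linear": [-0.001, 0, 0.004], "twist": [0, 0, 0], "jaw": 0},
    {"linear": [-0.002, 0, 0.006], "twist": [0, 0, 0], "jaw": 0},
    {"linear": [-0.0025, 0, 0.008], "twist": [0, 0, 0], "jaw": 0},
    {"linear": [-0.003, 0, 0.0095], "twist": [0, 0, 0], "jaw": 0},
  ],
)

```text
time_s: 5.62
eef_pos: [0.5746, 0.1602, 0.3356]
orientation: [-3.142, -0.0, 0.101]
contact_force: [-0.4, -0.5, 1.7]
gripper_width: 0.0004
grip_force: 0.6
```

Call:
apply_moves(
  rows=[
    {"linear": [-0.0005, 0, 0.0015], "twist": [0, 0, 0], "jaw": 0},
    {"linear": [-0.001, 0, 0.003], "twist": [0, 0, 0], "jaw": 0},
    {"linear": [-0.0015, 0, 0.0045], "twist": [0, 0, 0], "jaw": 0},
    {"linear": [-0.0015, 0, 0.006], "twist": [0, 0, 0], "jaw": 0},
    {"linear": [-0.002, 0, 0.0075], "twist": [0, 0, 0], "jaw": 0},
  ],
)

```text
time_s: 6.03
eef_pos: [0.5726, 0.16, 0.3281]
orientation: [3.142, -0.0, 0.101]
contact_force: [0.9, -0.5, 1.9]
gripper_width: 0.0006
grip_force: 0.5
```

```bash
python3 d.py .5718 .1596 .326 .105
```

```text
t 6.0333 pos [0.5726 0.16   0.3281] rpy [ 3.142 -0.     0.101] F [ 0.9 -0.5  1.9] j [ 0.21  0.56 -0.71  1.76  0.42  0.99 -2.13]
[0.5718 0.1596 0.326 ] lin [-0.0008  0.0004  0.0021]
twist [ 0.   -0.01 -0.22]
```

Call:
apply_moves(
  rows=[
    {"linear": [0, 0, 0.001], "twist": [0, 0, 0], "jaw": 0},
    {"linear": [-0.0005, 0, 0.002], "twist": [0, 0, 0], "jaw": 0},
    {"linear": [-0.0005, 0, 0.0025], "twist": [0, 0, 0], "jaw": 0},
  ],
)

```text
time_s: 6.28
eef_pos: [0.5721, 0.16, 0.3263]
orientation: [3.141, -0.0, 0.101]
contact_force: [-1.7, -1.6, 8.3]
gripper_width: 0.0008
grip_force: 4.5
```

Call:
apply_moves(
  rows=[
    {"linear": [0, 0, 0.0005], "twist": [0, 0, 0], "jaw": 0},
    {"linear": [0, 0, 0.001], "twist": [0, 0, 0], "jaw": 0},
    {"linear": [0, 0, 0.0015], "twist": [0, 0, 0], "jaw": 0},
  ],
)

```text
time_s: 6.53
eef_pos: [0.5721, 0.1602, 0.3262]
orientation: [3.14, -0.001, 0.101]
contact_force: [-5.7, -3.7, 18.6]
gripper_width: 0.0006
grip_force: 9.3
```

The hood is hard against its stop: 18.6 N with the tip at the predicted height. I'll lift, and refine the button position.

Call:
apply_moves(
  rows=[
    {"linear": [0, 0, -0.004], "twist": [0, 0, 0], "jaw": 0},
    {"linear": [0, 0, -0.015], "twist": [0, 0, 0], "jaw": 0},
    {"linear": [-0.005, 0, -0.03], "twist": [0, 0, 0], "jaw": 0},
    {"linear": [-0.02, 0, -0.045], "twist": [0, 0, 0], "jaw": 0},
    {"linear": [-0.04, 0, -0.05], "twist": [0, 0, 0], "jaw": 0},
  ],
)

```text
time_s: 6.95
eef_pos: [0.5332, 0.1565, 0.3765]
orientation: [-3.14, -0.003, 0.101]
contact_force: [0.6, -0.1, 0.1]
gripper_width: 0.0004
grip_force: 0.0
```

Run:
```python
from d import *
from h import *
a=np.deg2rad(6);O=np.array([.623,.165,0]);A=np.array([[np.cos(a),np.sin(a),0],[-np.sin(a),np.cos(a),0],[0,0,1]])
for n in("scene","side"):
    c=pickle.load(open(n+".pkl","rb"));X=(cloud(c)-O)@A.T
    q=X[(abs(X[...,0]+.135)<.03)&(abs(X[...,1])<.03)&(X[...,2]>.069)]
    print(n,len(q),q.mean(0).round(4),(q.min(0)+q.max(0))/2)
c=capture("side");X=(cloud(c)-O)@A.T
cv2.imwrite("pics/s3.png",cv2.resize(c["pixels"][110:300,250:450,::-1],None,fx=3,fy=3))
q=X[(abs(X[...,0]-.07)<.06)&(abs(X[...,1])<.04)&(X[...,2]>.1)&(X[...,2]<.26)];print("hood roof z max shut (expect .203)",np.percentile(q[:,2],[50,90,99]))
delta([.4907,.1511,.30],.105)
```

```text
scene 44 [-0.136   0.0003  0.0733] [-0.1350719   0.00093818  0.07510679]
side 58 [-0.1324  0.0029  0.0741] [-0.13232965  0.00170183  0.07335877]
hood roof z max shut (expect .203) [0.19776548 0.20438157 0.20692929]
t 7.0 pos [0.5291 0.1569 0.3763] rpy [3.141 0.    0.103] F [-4.2 -0.6 -1. ] j [ 0.27  0.43 -0.77  1.82  0.34  1.03 -2.1 ]
[0.4907 0.1511 0.3   ] lin [-0.0388  0.0018  0.0763]
twist [ 0.02  0.02 -0.11]
```

View pics/s3.png

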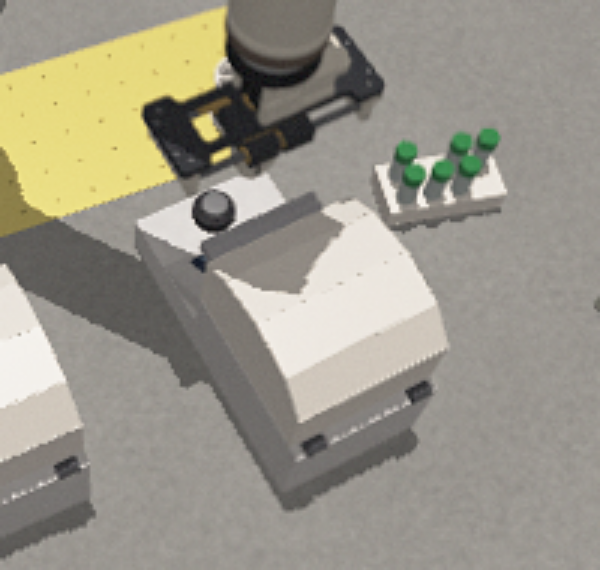

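The view shows the hood shut and flush, with its hinge blocks visible, and the button clear at crop px (213,210). Next I move over the button and lower.

Call:
apply_moves(
  rows=[
    {"linear": [-0.02, 0.001, 0.02], "twist": [0, 0, 0], "jaw": 0},
    {"linear": [-0.0405, 0.001, 0.045], "twist": [0, 0, 0], "jaw": 0},
    {"linear": [-0.0405, 0.001, 0.075], "twist": [0, 0, 0], "jaw": 0},
    {"linear": [-0.0405, 0.001, 0.1], "twist": [0, 0, 0], "jaw": 0},
    {"linear": [-0.0405, 0.001, 0.1], "twist": [0, 0, 0], "jaw": 0},
  ],
)

```text
time_s: 7.42
eef_pos: [0.4898, 0.1496, 0.2705]
orientation: [3.14, 0.008, 0.101]
contact_force: [-0.6, -0.5, -0.2]
gripper_width: 0.0004
grip_force: 0.0
```

```bash
python3 d.py .4887 .1515 .255 .105
```

```text
t 7.4167 pos [0.4898 0.1496 0.2705] rpy [3.14  0.008 0.101] F [-0.6 -0.5 -0.2] j [ 0.22  0.51 -0.7   1.99  0.45  0.81 -2.21]
[0.4887 0.1515 0.255 ] lin [-0.0008 -0.002   0.0155]
twist [ 0.08  0.44 -0.21]
```

Call:
apply_moves(
  rows=[
    {"linear": [-0.0005, -0.0015, 0.005], "twist": [0, 0, 0], "jaw": 0},
    {"linear": [-0.0005, -0.0015, 0.01], "twist": [0, 0, 0], "jaw": 0},
    {"linear": [-0.0005, -0.0015, 0.014], "twist": [0, 0, 0], "jaw": 0},
  ],
)

```text
time_s: 7.67
eef_pos: [0.4922, 0.1529, 0.2613]
orientation: [-3.141, -0.002, 0.101]
contact_force: [-0.2, 0.2, -0.4]
gripper_width: 0.0003
grip_force: 0.0
```

Call:
apply_moves(
  rows=[
    {"linear": [0, 0, 0.0015], "twist": [0, 0, 0], "jaw": 0},
    {"linear": [0, 0, 0.003], "twist": [0, 0, 0], "jaw": 0},
    {"linear": [0, 0, 0.0045], "twist": [0, 0, 0], "jaw": 0},
  ],
)

```text
time_s: 7.92
eef_pos: [0.4918, 0.1524, 0.2562]
orientation: [-3.142, -0.001, 0.101]
contact_force: [-0.0, -0.2, 0.1]
gripper_width: 0.0002
grip_force: 0.0
```

Call:
apply_moves(
  rows=[
    {"linear": [-0.0015, 0, 0.001], "twist": [0, 0, 0], "jaw": 0},
    {"linear": [-0.0015, 0, 0.002], "twist": [0, 0, 0], "jaw": 0},
    {"linear": [-0.0015, 0, 0.003], "twist": [0, 0, 0], "jaw": 0},
    {"linear": [-0.0015, 0, 0.004], "twist": [0, 0, 0], "jaw": 0},
  ],
)

```text
time_s: 8.25
eef_pos: [0.4899, 0.1522, 0.2517]
orientation: [3.142, -0.0, 0.101]
contact_force: [-0.4, 0.1, 0.3]
gripper_width: 0.0002
grip_force: 0.0
```

Call:
apply_moves(
  rows=[
    {"linear": [0, 0, 0.001], "twist": [0, 0, 0], "jaw": 0},
    {"linear": [0, 0, 0.002], "twist": [0, 0, 0], "jaw": 0},
    {"linear": [0, 0, 0.003], "twist": [0, 0, 0], "jaw": 0},
  ],
)

```text
time_s: 8.5
eef_pos: [0.49, 0.1522, 0.2488]
orientation: [3.141, -0.0, 0.101]
contact_force: [-0.3, -0.8, 2.8]
gripper_width: 0.0006
grip_force: 1.1
```

Contact. I'll keep pressing.

Call:
apply_moves(
  rows=[
    {"linear": [0, 0, 0.001], "twist": [0, 0, 0], "jaw": 0},
    {"linear": [0, 0, 0.002], "twist": [0, 0, 0], "jaw": 0},
    {"linear": [0, 0, 0.003], "twist": [0, 0, 0], "jaw": 0},
  ],
)

```text
time_s: 8.75
eef_pos: [0.49, 0.1522, 0.2458]
orientation: [3.141, -0.0, 0.101]
contact_force: [-0.4, -1.0, 4.5]
gripper_width: 0.0003
grip_force: 2.0
```

Call:
apply_moves(
  rows=[
    {"linear": [0, 0, 0.0005], "twist": [0, 0, 0], "jaw": 0},
    {"linear": [0, 0, 0.001], "twist": [0, 0, 0], "jaw": 0},
    {"linear": [0, 0, 0.0015], "twist": [0, 0, 0], "jaw": 0},
  ],
)

```text
time_s: 9.0
eef_pos: [0.49, 0.1522, 0.2443]
orientation: [3.141, -0.0, 0.101]
contact_force: [-2.1, -0.9, 4.6]
gripper_width: 0.0003
grip_force: 2.5
```

Call:
apply_moves(
  rows=[
    {"linear": [0, 0, 0.0005], "twist": [0, 0, 0], "jaw": 0},
    {"linear": [0, 0, 0.001], "twist": [0, 0, 0], "jaw": 0},
    {"linear": [0, 0, 0.0015], "twist": [0, 0, 0], "jaw": 0},
  ],
)

```text
time_s: 9.25
eef_pos: [0.49, 0.1524, 0.244]
orientation: [3.141, -0.0, 0.101]
contact_force: [-6.3, -2.6, 22.2]
gripper_width: 0.0003
grip_force: 11.3
```

Firm stop at 22 N after about 6 mm of travel, so the button is fully down. I'll release it and back off.

Call:
apply_moves(
  rows=[
    {"linear": [0, 0, -0.002], "twist": [0, 0, 0], "jaw": 0},
    {"linear": [0, 0, -0.008], "twist": [0, 0, 0], "jaw": 0},
    {"linear": [0, 0, -0.03], "twist": [0, 0, 0], "jaw": 0},
    {"linear": [0, 0, -0.06], "twist": [0, 0, 0], "jaw": 0},
    {"linear": [0, 0, -0.09], "twist": [0, 0, 0], "jaw": 0},
  ],
)

```text
time_s: 9.67
eef_pos: [0.4893, 0.1521, 0.3329]
orientation: [-3.141, 0.003, 0.102]
contact_force: [0.7, -0.6, 0.8]
gripper_width: 0.0006
grip_force: 0.0
```

Call:
apply_moves(
  rows=[
    {"linear": [0, 0, -0.04], "twist": [0, 0, 0], "jaw": 0},
    {"linear": [0, 0, -0.06], "twist": [0, 0, 0], "jaw": 0},
    {"linear": [0, 0, -0.06], "twist": [0, 0, 0], "jaw": 0},
    {"linear": [0, 0, -0.06], "twist": [0, 0, 0], "jaw": 0},
    {"linear": [0, 0, -0.06], "twist": [0, 0, 0], "jaw": 0},
  ],
)

```text
time_s: 10.08
eef_pos: [0.4895, 0.1517, 0.3918]
orientation: [3.141, 0.001, 0.101]
contact_force: [-0.8, -0.1, 0.3]
gripper_width: 0.0006
grip_force: 0.0
```

Run:
```python
from d import *
from h import *
a=np.deg2rad(6);O=np.array([.623,.165,0]);A=np.array([[np.cos(a),np.sin(a),0],[-np.sin(a),np.cos(a),0],[0,0,1]])
delta([.49,.15,.4])
c=capture("side");X=(cloud(c)-O)@A.T
q=X[(abs(X[...,0]+.135)<.03)&(abs(X[...,1])<.03)&(X[...,2]>.069)&(X[...,2]<.12)];print("button",len(q),q.mean(0))
q=X[(abs(X[...,0]+.054)<.012)&(abs(X[...,1])<.05)&(X[...,2]>.1)&(X[...,2]<.2)];print("ledge z (exp .148)",np.median(q[:,2]))
cv2.imwrite("pics/s4.png",c["pixels"][:,:,::-1])
```

```text
t 10.0833 pos [0.4895 0.1517 0.3918] rpy [3.141e+00 1.000e-03 1.010e-01] F [-0.8 -0.1  0.3] j [ 0.33  0.34 -0.81  1.9   0.28  1.03 -2.08]
[0.49 0.15 0.4 ] lin [ 0.0003  0.0017 -0.0082]
button 62 [-0.13169125  0.00286075  0.07364769]
ledge z (exp .148) 0.15040204594068124
```

View pics/s4.png

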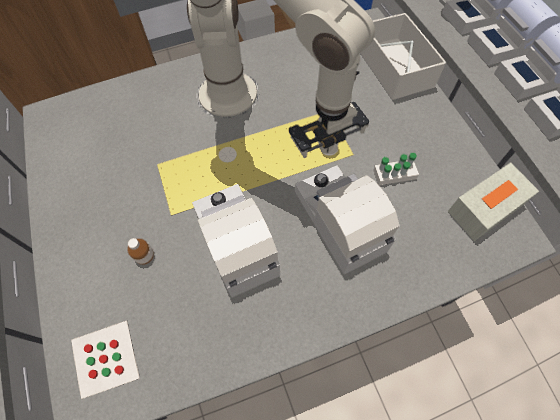

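The hood is shut at (355,215) and the button is back up at (321,180). The rack, holder and bottle are in place and the gripper is clear.

```bash
python3 -c "
from workcell import *
print(job_done())"
```

```text
the job is handed in; nothing more can be done
None
```

I pushed reactor A's hood down against its stop, then pressed its start button fully down and saw it come back up. I left everything else alone, and handed the job in at about 10 s; no verdict came back.

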